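Try a stool foot in the spring-return bayonet gauge

ROBOT

A 7-joint arm with a two-finger parallel gripper is mounted at the origin on the work surface. World frame = base frame: x ahead of the robot, y to its left, z up, the work surface at z = 0. Lengths are in m, angles in rad, forces in N, time in s.
With the tool pointing down it reaches from about 0.35 to 0.9 m from the base axis. Payload 8.1 kg.
Tool frame: the origin (TCP) lies on the centre line of the jaws, within the pads' length; the fingertips stand arm.tips_ahead ahead of it and the grasp point (between the pads) lies 8 mm behind it (arm.tips_ahead is the distance from the TCP to the fingertips, in m); z points along the fingers, y is the direction in which the jaws open and shut (so a half turn about z gives the same grasp; the last joint's range is limited). The gripper opens to 92 mm and grips with 3 to 60 N. Pads are 19 mm wide; open, the fingers measure 130 mm over their backs; the gripper's body (75 mm by 190 mm) begins 47 mm behind the grasp point.
Start: joints at [-1.34, 0.434, 0.025, 1.573, -0.012, 1.134, -0.075], TCP at [0.205, 0.591, 0.205] pointing down, gripper open.
Joint ranges: [-2.62, 2.62], [-0.44, 2.09], [-1.27, 1.32], [0.08, 2.57], [-1.32, 4.46], [0.12, 2], [-2.74, 2.74]. Speed limits (rad/s): [2.22, 2.22, 3.01, 3.01, 3.14, 3.14, 3.14].

INTERFACE

Orientations are given as a rotation vector (axis times angle).
In Python, from cell import arm gives the robot as it stands. The module is installed in compiled form; this text tells all that it offers.
- The arm moves only by the tool jog_arm, never from a script. Its argument "moves" is a list of rows, each an object with "twist": the turn, a rotation vector about the tool's x, y, z in units of 10 degrees (1.0 is 10 degrees), a list of three; "xyz": the shift along the tool's x, y, z in units of 60 mm (1.0 is 60 mm), a list of three; "grip": the closure, from -1 (fully open) to 1 (shut). A call has 1 to 5 rows; each row is the pose to reach, as a shift and turn from the pose commanded when the call began, along the tool's axes at that moment; what a row does not reach only later rows make up. A row lasts 1/8 s, in which the tool goes at most 62.5 mm and 10.7 degrees, less where a joint would pass 70% of its speed; a pose out of reach is approached as far as the arm can. A call with a gripper value outside its range is refused whole. The fingers move at their own pace and stop on an object; "force" is the grip in N (left out, the last holds). Time passes only in rows, so rows that repeat a pose let the fingers close. It gives the time, the measured TCP pose, the force and the opening at its end, in the units of the state.
- arm.observe(): the state, without advancing time (a new reading comes with each control period).
- arm.get_image(name): name is "scene" or "top" or "wrist"; returns the picture (384x512x3 uint8, blue, green, red); there is no depth.
- arm.camera_params(name): a dict with "mtx" (3x3 intrinsics, pixels), "k1" (the pictures are not rectified: a ray, as slopes to the right and down, at radius r is drawn at 1 + k1 r^2 times it, then the intrinsics apply), "T" (4x4, takes a point from camera to world coordinates); the wrist camera has in their place "T_tool_cam" (4x4, takes a point from camera to tool coordinates, whose origin is the TCP and whose axes are the flange's). Camera axes: x right, y down, z forward; pixel columns grow to the right and rows downward; lengths in m; the calibration is good to about 2 mm. A picture is of the moment at which its call begins: read the wrist's pose just before it. camera_params takes no time and is no camera call.
- arm.sign_off(): hands the job in, once; it reports no verdict.
The state is a dict: "clock": time; "joints": joint angles; "dq": joint speeds; "joint_efforts": joint torques, N m; "position": TCP position; "ee_rot": TCP orientation; "force": force on the tool from outside, world axes, zero at the start; "ft_torque": the same for the moment, N m; "width": opening from 0.0 (shut) to 1.0 (fully open).
Only numpy, scipy, OpenCV 4.12 (cv2) and the standard library are available. Lean on these libraries where they do the work, as an engineer would, in place of code of your own. Each camera call takes 0.05 s, during which the arm holds its last target. There are 200 camera calls.

TASK

Take the stool foot with the orange collar out of the wooden stand, stand it upright in the slot of the metal checking gauge, push it down against the spring until its collar meets the plate, and turn it a quarter turn clockwise (seen from above). The gauge springs back if let go, so finish while still gripping the foot, holding it pressed home and fully turned. Leave the blue and grey feet, the screwdriver, the tape roll and the mug where they are.

Things in the scene. Friction and masses are not known exactly. Their poses are not given: they have to be found in the camera images.
- foot_orange: Upside-down stool foot, orange collar, about 90 g, 85 mm tall. Origin: centre of the underside of its steel crossbar, z up. Crossbar 34 (x) x 10 (y) x 10 mm high; round stem 10 mm thick, z 10 to 39 mm; orange collar 60 mm in diameter, z 39 to 45; black block 44 (x) x 30 mm (y), z 45 to 85. On its orange top a white stripe along x, like the crossbar. A half turn gives the same foot.
- grip (a point): Centre of the orange foot's black rubber block, 65 mm above the foot's origin, axes as the foot's. Grip the block from above on its flat sides, which face +y and -y, 30 mm apart.
- foot_blue: Another stool foot, upside down; same shape as foot_orange; blue collar and top. Stands in the same stand; leave it there.
- foot_grey: Another stool foot, upside down; same shape as foot_orange; light grey collar and top. Stands in the same stand; leave it there.
- stand: Fixed pale wooden block 80 (x) x 260 (y) x 50 mm high, origin at the centre of its underside. Three round through-holes 39 mm in diameter, 85 mm apart along y (at -85, 0, 85 mm), each with a foot in it: collar on the top face, crossbar and stem in the hole, 11 mm clear of the bench.
- gauge: Fixed gauge: blue base 120 x 120 mm, four posts, aluminium plate 110 x 110 x 24 mm with its top 90 mm above the bench. Origin: centre of the underside. Through-slot at the plate's centre, 38 (gauge x) x 13 mm (y), 2.5 mm chamfers. Black marks at the slot's ends, green marks a quarter turn away (gauge y), where the foot's stripe must end up.
- slot (a point): Centre of the slot's mouth at the plate's top face; axes as the gauge's. Under the plate a brass plunger has a 12.4 mm groove in line with the slot. The crossbar first rests in it with the foot's origin 30 mm below this point, its upper 4 mm still in the slot. It can turn once pushed 4 mm deeper; 9 mm deeper (39 mm below this point) the collar meets the plate.
- plunge (a joint): How far the plunger is pressed down, m: 0 at rest, 0.009 with the foot's collar on the plate, end of travel 0.012. The spring pushes up with 3 N at 0 and 8 N at 0.009.
- twist (a joint): How far the plunger is turned clockwise seen from above, rad: 0 at rest, stop at 1.6. A return spring turns it back, with 0.04 N m at 0 and 0.21 N m at a quarter turn. It turns with the foot, with up to 0.1 rad of play.
- screwdriver: Loose screwdriver lying beyond the work area; leave it.
- tape_roll: Loose yellow tape roll, 70 mm in diameter, 24 mm high, lying on the bench; origin at the centre of its underside; leave it.
- mug: White mug, 80 mm in diameter, 90 mm tall, far side of the bench; leave it.
Not all that is in view belongs to the job. What is shaped like the gauge but pink or turquoise is not meant.

How it is judged:
By the outcome, as a careful person would: the job done as asked, in the order asked, and still so for the second after the job is handed in, while the arm keeps its last pose, push and grip.
It also fails if it takes over 45 s, if anything falls off the work surface, if the arm or the gripper's body presses on something with over 40 N, if the wrist force passes 120 N, or if a joint passes its speed limit or range.

## Working session

There is one attempt and no reset: what is moved stays moved. The work goes in short steps, Python scripts to look and compute and a tool call to move; the robot and the scene stay as the last step left them, time stands still between calls to the robot, and variables do not carry over. Pictures are saved under pics/ and viewed, about 8 in all and at most 12, crops included, and the job is handed in when it is done.

Besides the shell and the picture viewer there is one more tool, called after ">>>" as name(argument=value, ...), one argument or row to a line, values as JSON. jog_arm: Moves the arm, as the interface text tells. Its arguments: {"type":"object","properties":{"moves":{"type":"array","items":{"type":"object","properties":{"twist":{"type":"array","items":{"type":"number"}},"xyz":{"type":"array","items":{"type":"number"}},"grip":{"type":"number"}}}},"force":{"type":"number"}},"required":["moves"]}

```bash
mkdir -p pics; python3 - <<'E'
from cell import arm
import cv2,numpy as np
print(arm.observe(), arm.tips_ahead)
for n in ("scene","top"):
    cv2.imwrite(f"pics/{n}1.png",arm.get_image(n)); p=arm.camera_params(n); print(n,p)
print(arm.camera_params("wrist"))
a=cv2.imread("pics/scene1.png");b=cv2.imread("pics/top1.png")
cv2.imwrite("pics/a.png",cv2.resize(b,(800,600),interpolation=cv2.INTER_CUBIC))
E
```

```text
{'clock': 0.0, 'joints': array([-1.3395928 ,  0.43518409,  0.02498398,  1.57408288, -0.01158488,
        1.13399344, -0.07511819]), 'dq': array([-2.48474644e-05, -1.95267359e-03,  8.31625524e-04,  1.05100268e-03,
        7.78652299e-04,  8.31164916e-04, -1.38163627e-03]), 'joint_efforts': array([-9.30656461e-04, -6.67870545e+01,  9.84629206e-01, -3.14460790e+01,
       -6.04690472e-02,  4.32076387e-02,  1.47812366e-04]), 'position': array([0.20466694, 0.58997427, 0.20427479]), 'ee_rot': array([-5.22031643e-01, -3.09781667e+00,  2.38737586e-03]), 'force': array([-0.22614071,  0.59501568, -0.09266782]), 'ft_torque': array([-0.01445203,  0.00676712,  0.00202301]), 'width': 1.0007265230116786} 0.011
scene {'mtx': array([[423.52806584,   0.        , 260.6574032 ],
       [  0.        , 423.52806584, 193.24140656],
       [  0.        ,   0.        ,   1.        ]]), 'k1': -0.16225415492926318, 'T': array([[-0.16515862,  0.75051388, -0.63988401,  1.17850904],
       [ 0.98624745,  0.12159023, -0.11194547,  0.07847066],
       [-0.00621298, -0.64957274, -0.76027407,  0.8575065 ],
       [ 0
[... 345 characters left out ...]
6,  0.01813353, -0.0582889 ],
       [-0.0168508 , -0.12388218, -0.99215385,  0.94421348],
       [ 0.        ,  0.        ,  0.        ,  1.        ]])}
{'mtx': array([[314.42294188,   0.        , 254.79815905],
       [  0.        , 314.42294188, 188.48937106],
       [  0.        ,   0.        ,   1.        ]]), 'k1': -0.04776979090140267, 'T_tool_cam': array([[ 1.04515320e-03, -9.53546255e-01, -3.01244828e-01,
         8.19438180e-02],
       [ 9.99998747e-01,  1.35482150e-03, -8.19045039e-04,
         1.06593818e-04],
       [ 1.18913030e-03, -3.01243595e-01,  9.53546476e-01,
        -1.79567760e-01],
       [ 0.00000000e+00,  0.00000000e+00,  0.00000000e+00,
         1.00000000e+00]])}
```

View pics/a.png

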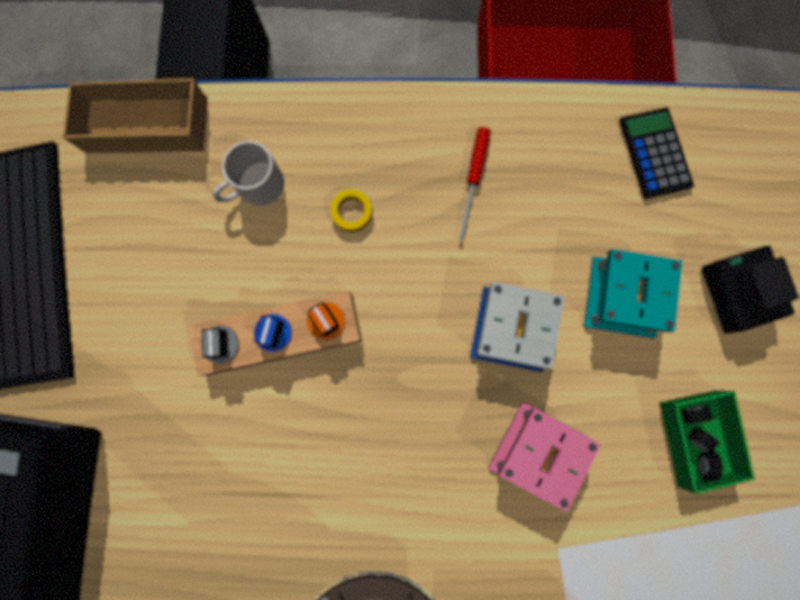

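View pics/scene1.png

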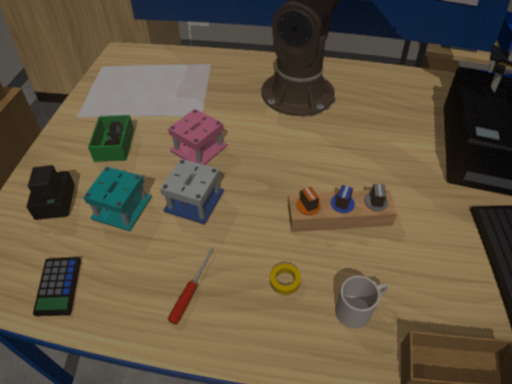

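Top view (800x600 scale): the feet in the stand are orange (325,319), blue (272,331) and grey (218,343). The gauges are aluminium on a blue base (519,327), turquoise (642,291) and pink (549,459). I choose the orange foot and the aluminium/blue gauge, and check both in a close crop.

```bash
python3 - <<'E'
import cv2,numpy as np
b=cv2.imread("pics/top1.png")
f=lambda x,y:cv2.resize(b[y:y+70,x:x+64],None,fx=6,fy=6,interpolation=cv2.INTER_CUBIC)
cv2.imwrite("pics/c.png",np.hstack([f(176,172),f(300,174)]))
E
```

```text
(no output)
```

View pics/c.png

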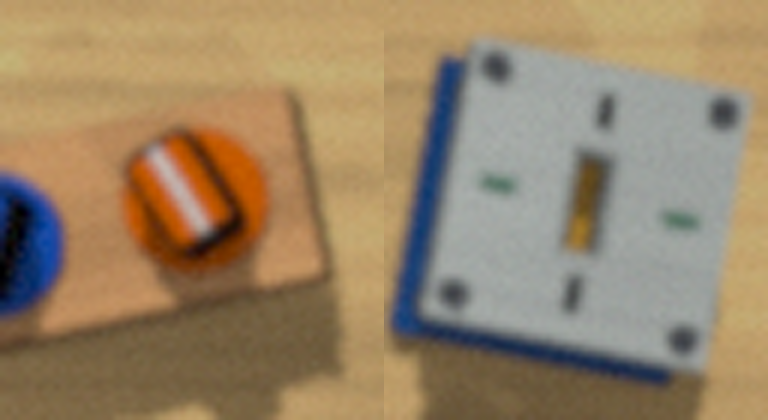

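```bash
cat > h.py <<'E'
import numpy as np,cv2
from cell import arm
from scipy.spatial.transform import Rotation as R
def ray(uv,K,k1,T,z):
    d=((np.asarray(uv,float)-K[:2,2])/K[0,0])
    # u = d_true*(1+k1 r^2): invert
    t=d.copy()
    for _ in range(20): t=d/(1+k1*(t**2).sum(-1,keepdims=True))
    w=np.c_[t,np.ones(len(t))]@T[:3,:3].T
    return T[:3,3]+w*((z-T[2,3])/w[:,2:])
def toolT(o):
    T=np.eye(4);T[:3,:3]=R.from_rotvec(o["ee_rot"]).as_matrix();T[:3,3]=o["position"];return T
def pts(name,uv,z,o=None):
    p=arm.camera_params(name)
    T=p["T"] if "T" in p else toolT(o)@p["T_tool_cam"]
    return ray(uv,p["mtx"],p["k1"],T,z)
def yaw(a,b): d=b-a; return np.degrees(np.arctan2(d[1],d[0]))
def rel(target,xaxis_yaw_deg,o):
    """shift (units) and yaw twist to bring TCP to target with tool down, tool x yaw as given"""
    M=toolT(o); c=np.radians(xaxis_yaw_deg)
    G=np.array([[np.cos(c),np.sin(c),0],[np.sin(c),-np.cos(c),0],[0,0,-1]])
    print("xyz",np.round(M[:3,:3].T@(np.array(target)-M[:3,3])/.06,3),"twist",np.round(np.degrees(R.from_matrix(M[:3,:3].T@G).as_rotvec())/10,3))
E
python3 - <<'E'
from h import *
f=lambda p,o:(np.array(p)+.5)/6-.5+np.array(o)
s=pts("top",f([(150,148),(207,238)],(176,172)),.096); print(s,s.mean(0),yaw(*s),np.linalg.norm(s[1]-s[0]))
g=pts("top",f([(496-384,67),(724-384,113),(683-384,339),(454-384,293),(606-384,110),(572-384,294),(498-384,184),(680-384,221)],(300,174)),.09)
print(g[:4].mean(0),g[4:6].mean(0),g[6:].mean(0),yaw(g[5],g[4]),yaw(g[7],g[6]),yaw(g[3],g[0]),np.linalg.norm(g[1]-g[0]))
# stand end check
o=arm.observe();M=toolT(o);print(np.round(M,3))
y=yaw(*s);c=s.mean(0)
for k in (y,y+180): rel([c[0],c[1],.2],k,o)
E
```

```text
[[0.53879827 0.09061684 0.096     ]
 [0.50420791 0.06753592 0.096     ]] [0.52150309 0.07907638 0.096     ] -146.28622710042072 0.041583912037145204
[ 0.5166322  -0.21830139  0.09      ] [ 0.51693384 -0.21815207  0.09      ] [ 0.51656241 -0.21810462  0.09      ] -11.151912306389422 78.9593636258285 -10.855783682660784 0.09030456293300042
[[-0.945  0.328 -0.     0.205]
 [ 0.328  0.945 -0.001  0.59 ]
 [-0.    -0.001 -1.     0.204]
 [ 0.     0.     0.     1.   ]]
xyz [-7.78  -6.315  0.082] twist [-8.000e-03 -3.000e-03 -5.284e+00]
xyz [-7.78  -6.315  0.082] twist [-4.0000e-03  1.0000e-02  1.2716e+01]
```

>>> jog_arm(
  moves=[
    {"xyz": [0, 0, -1], "grip": -0.3},
    {"xyz": [-0.5, -0.4, -1], "grip": -0.3},
    {"xyz": [-1.5, -1.2, -1], "twist": [0, 0, -1], "grip": -0.3},
    {"xyz": [-2.2, -1.8, -1], "twist": [0, 0, -2], "grip": -0.3},
    {"xyz": [-3, -2.4, -1], "twist": [0, 0, -3], "grip": -0.3},
  ],
)

```text
invalid input at $.moves[0]: expected keys twist, xyz, grip
```

```bash
python3 - <<'E'
from h import *
o=arm.observe();print(o["clock"],o["position"],o["joints"].round(2),o["width"],o["force"])
rel([.5215,.0791,.2],213.7,o)
E
```

```text
0.1 [0.2046299  0.59002309 0.20431518] [-1.34  0.44  0.02  1.57 -0.01  1.13 -0.08] 1.0012908699155454 [ 1.11573793  0.57823529 -0.20026706]
xyz [-7.78  -6.315  0.082] twist [-8.000e-03 -3.000e-03 -5.283e+00]
```

>>> jog_arm(
  moves=[
    {"xyz": [0, 0, -1], "twist": [0, 0, 0], "grip": -0.3},
    {"xyz": [-0.5, -0.4, -1], "twist": [0, 0, 0], "grip": -0.3},
    {"xyz": [-1.2, -1.0, -1], "twist": [0, 0, -1], "grip": -0.3},
    {"xyz": [-2, -1.6, -1], "twist": [0, 0, -2], "grip": -0.3},
    {"xyz": [-2.7, -2.2, -1], "twist": [0, 0, -3], "grip": -0.3},
  ],
)

```text
clock: 0.72
position: [0.3157, 0.4106, 0.2647]
ee_rot: [-0.306, 3.127, -0.001]
force: [1.1, 0.6, 0.6]
width: 0.651
```

```bash
python3 - <<'E'
from h import *
o=arm.observe();print(o["clock"],o["position"],o["joints"].round(2),o["width"],o["force"])
rel([.5215,.0791,.2],213.7,o)
E
```

```text
0.725 [0.31566111 0.41060412 0.26473966] [-1.02  0.21 -0.    1.74  0.    1.19  0.75] 0.6512486011887182 [1.13742407 0.57253163 0.64662703]
xyz [-2.296 -6.084  1.083] twist [-4.000e-03 -1.000e-03 -2.253e+00]
```

>>> jog_arm(
  moves=[
    {"xyz": [-0.3, -0.8, 0], "twist": [0, 0, -0.5], "grip": -0.3},
    {"xyz": [-0.6, -1.7, 0], "twist": [0, 0, -1], "grip": -0.3},
    {"xyz": [-1, -2.6, 0], "twist": [0, 0, -1.5], "grip": -0.3},
    {"xyz": [-1.3, -3.5, 0.3], "twist": [0, 0, -2], "grip": -0.3},
    {"xyz": [-1.6, -4.4, 0.5], "twist": [0, 0, -2.25], "grip": -0.3},
  ],
)

```text
clock: 1.35
position: [0.459, 0.1697, 0.2344]
ee_rot: [0.905, -3.008, -0.0]
force: [0.3, -0.4, -0.1]
width: 0.651
```

```bash
python3 - <<'E'
from h import *
o=arm.observe();print(o["clock"],o["position"],o["joints"].round(2),o["width"],o["force"])
rel([.5215,.0791,.2],213.7,o)
E
```

```text
1.35 [0.45902141 0.16968705 0.23435784] [-0.58  0.18  0.14  1.86 -0.03  1.1   1.73] 0.6507950831744219 [ 0.31537661 -0.38735957 -0.09993752]
xyz [-0.035 -1.834  0.572] twist [ 0.001 -0.002 -0.021]
```

>>> jog_arm(
  moves=[
    {"xyz": [0, -0.9, 0.3], "twist": [0, 0, 0], "grip": -0.3},
    {"xyz": [0, -1.7, 0.57], "twist": [0, 0, 0], "grip": -0.3},
    {"xyz": [-0.03, -1.83, 0.57], "twist": [0, 0, 0], "grip": -0.3},
    {"xyz": [-0.03, -1.83, 0.57], "twist": [0, 0, 0], "grip": -0.3},
  ],
)

```text
clock: 1.85
position: [0.5205, 0.081, 0.2007]
ee_rot: [0.901, -3.009, -0.0]
force: [-0.5, 1.9, -0.3]
width: 0.648
```

```bash
python3 - <<'E'
from h import *
o=arm.observe();print(o["clock"],o["position"],o["joints"].round(2))
im=arm.get_image("wrist");cv2.imwrite("pics/w1.png",im);cv2.imwrite("pics/w1b.png",cv2.resize(im,(800,600),interpolation=cv2.INTER_CUBIC))
rel([.5215,.0791,.2],213.7,o)
p=arm.camera_params("wrist");C=np.linalg.inv(toolT(o)@p["T_tool_cam"])@[.5215,.0791,.096,1]
print("expected",(p["mtx"]@(C[:3]/C[2]))[:2]*800/512)
E
```

```text
1.85 [0.5204795  0.08099243 0.20065183] [-0.42  0.28  0.21  1.83 -0.07  1.04  1.97]
xyz [ 0.003 -0.036  0.011] twist [ 0.003 -0.003 -0.037]
expected [394.49178751 282.144782  ]
```

View pics/w1b.png

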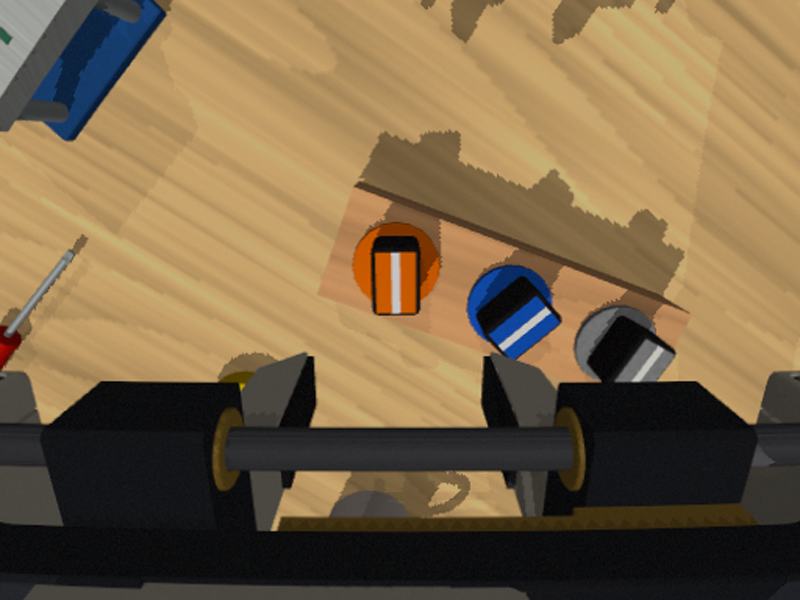

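The wrist view shows the orange foot with top corners at about (372,251), (418,251), (420,315) and (372,315). It lies close to the predicted (394,282) and between the jaws. Blue is clear to the right.

```bash
python3 - <<'E'
from h import *
o=arm.observe();k=lambda p:np.array(p)*.64
c=pts("wrist",k([(372,251),(419,251),(420,315),(372,315),(393,253),(396,313)]),.096,o)
print(c[:4].mean(0),c[4:].mean(0),yaw(c[4],c[5]),np.linalg.norm(c[4]-c[5]),np.linalg.norm(c[0]-c[1]))
m=c[:4].mean(0)
rel([m[0],m[1],.071],213.7,o)
E
```

```text
[0.52167904 0.08129562 0.096     ] [0.52204643 0.08065228 0.096     ] 36.10646071592845 0.0376967096801592 0.02777214648089651
xyz [-0.015 -0.024  2.165] twist [ 0.004  0.    -0.028]
```

>>> jog_arm(
  moves=[
    {"xyz": [-0.01, -0.02, 0.8], "twist": [0, 0, -0.03], "grip": -0.3},
    {"xyz": [-0.01, -0.02, 1.6], "twist": [0, 0, -0.03], "grip": -0.3},
    {"xyz": [-0.01, -0.02, 2.0], "twist": [0, 0, -0.03], "grip": -0.3},
    {"xyz": [-0.01, -0.02, 2.12], "twist": [0, 0, -0.03], "grip": -0.3},
    {"xyz": [-0.01, -0.02, 2.12], "twist": [0, 0, -0.03], "grip": -0.3},
  ],
)

```text
clock: 2.52
position: [0.5218, 0.0813, 0.0742]
ee_rot: [-0.912, 3.006, 0.001]
force: [0.1, -0.1, -0.2]
width: 0.653
```

>>> jog_arm(
  moves=[
    {"xyz": [0, 0, 0], "twist": [0, 0, 0], "grip": 1},
    {"xyz": [0, 0, 0], "twist": [0, 0, 0], "grip": 1},
    {"xyz": [0, 0, 0], "twist": [0, 0, 0], "grip": 1},
    {"xyz": [0, 0, 0], "twist": [0, 0, 0], "grip": 1},
  ],
  force=50,
)

```text
clock: 3.02
position: [0.5227, 0.08, 0.0746]
ee_rot: [-0.909, 3.005, -0.001]
force: [0.1, -4.2, 19.8]
width: 0.264
```

```bash
python3 - <<'E'
from h import *
o=arm.observe();print(o)
E
```

```text
{'clock': 3.025, 'joints': array([-0.38943518,  0.43191191,  0.18164803,  1.96935651, -0.11111559,
        0.74762388,  2.01538221]), 'dq': array([ 3.17089022e-03, -1.22692515e-02,  1.31603865e-02, -2.12385678e-02,
        6.99940671e-03,  5.31940491e-03,  3.15180896e-05]), 'joint_efforts': array([-1.47864271e+00, -4.76277852e+01,  9.34820808e-01, -1.87593824e+01,
       -5.24229482e-01, -7.36198481e-01, -1.78509654e-02]), 'position': array([0.52274422, 0.07996213, 0.07461867]), 'ee_rot': array([-9.08673315e-01,  3.00519009e+00, -5.84266339e-04]), 'force': array([ 0.06093463, -4.18290808, 19.79996127]), 'ft_torque': array([-0.53080553,  0.34598276, -0.009942  ]), 'width': 0.2640640410065682}
```

```bash
python3 - <<'E'
from h import *
im=arm.get_image("wrist");s=arm.get_image("scene")
cv2.imwrite("pics/w2.png",np.hstack([cv2.resize(im[180:384,130:390],(390,306),interpolation=2),cv2.resize(s[160:262,260:390],(390,306),interpolation=2)]))
E
```

```text
(no output)
```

View pics/w2.png

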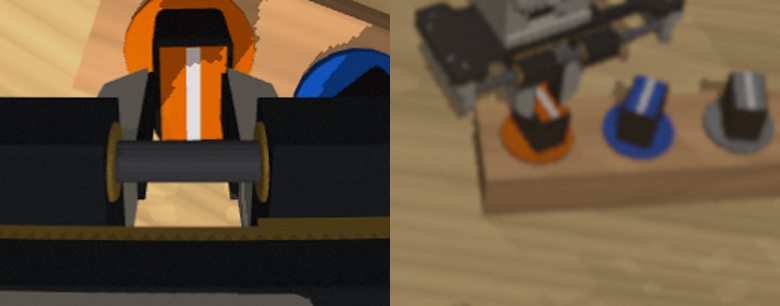

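>>> jog_arm(
  moves=[
    {"xyz": [0, 0, -0.2], "twist": [0, 0, 0], "grip": 1},
    {"xyz": [0, 0, -0.6], "twist": [0, 0, 0], "grip": 1},
    {"xyz": [0, 0, -1.2], "twist": [0, 0, 0], "grip": 1},
    {"xyz": [0, 0, -1.9], "twist": [0, 0, 0], "grip": 1},
    {"xyz": [0, 0, -2.2], "twist": [0, 0, 0], "grip": 1},
  ],
)

```text
clock: 3.75
position: [0.5224, 0.0805, 0.2083]
ee_rot: [-0.909, 3.004, 0.0]
force: [1.1, 0.2, 0.0]
width: 0.003
```

```bash
python3 - <<'E'
from h import *
o=arm.observe();print(o)
rel([.5167,-.2182,.2],169,o)
im=arm.get_image("wrist");s=arm.get_image("scene")
cv2.imwrite("pics/w3.png",np.hstack([cv2.resize(im[180:384,130:390],(390,306),interpolation=2),cv2.resize(s[120:262,240:420],(390,306),interpolation=2)]))
E
```

```text
{'clock': 3.75, 'joints': array([-0.42268157,  0.27163309,  0.21356371,  1.81877044, -0.06596567,
        1.05503647,  1.97427934]), 'dq': array([-0.02461141, -0.12075777,  0.01708865, -0.16430364,  0.03696276,
        0.31327535, -0.03453848]), 'joint_efforts': array([ 2.62220018e-01, -5.22745407e+01,  2.42221288e+00, -3.02957118e+01,
        6.06279122e-02, -1.41592165e-01,  1.25206966e-02]), 'position': array([0.5224182 , 0.08049481, 0.20825483]), 'ee_rot': array([-9.09223860e-01,  3.00401831e+00,  3.90098969e-04]), 'force': array([1.05277377, 0.22346246, 0.01488684]), 'ft_torque': array([ 0.1102226 , -0.01324277,  0.02096215]), 'width': 0.0027833000762203905}
xyz [ 2.84  -4.09   0.132] twist [3.000e-03 1.700e-02 4.468e+00]
```

View pics/w3.png

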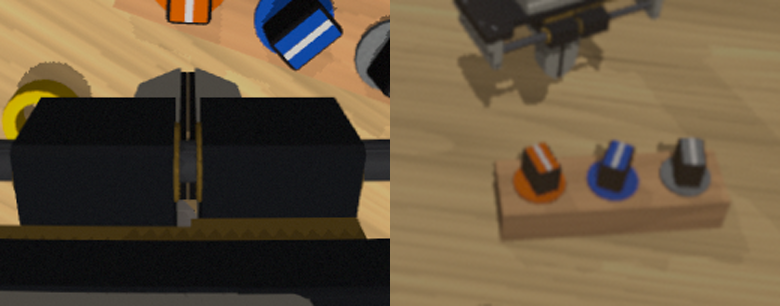

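The grasp slipped: the jaws closed to 24 mm, then shut as the arm lifted, and the foot stayed in the stand. I suspect a height error, so I compare the foot spacing (85 mm) in the wrist view with the size it must be, and check where the tips should appear in the scene view.

```bash
python3 - <<'E'
from h import *
k=lambda p:np.array(p)*.64
o=dict(position=np.array([0.5204795,0.08099243,0.20065183]),ee_rot=np.array([.901,-3.009,0]))
for z in (.056,.076,.096,.116):
    c=pts("wrist",k([(396,283),(524,330),(643,373)]),z,o); print(z,np.linalg.norm(c[0]-c[1]),np.linalg.norm(c[1]-c[2]),c[0])
f=lambda p,o:(np.array(p)+.5)/6-.5+np.array(o)
print(pts("top",np.array([(323.5,319),(272,331.5),(220,342)])*.64,.096))
def proj(name,P,o=None):
    p=arm.camera_params(name);T=p["T"] if "T" in p else toolT(o)@p["T_tool_cam"]
    C=np.linalg.inv(T)@np.r_[P,1];d=C[:2]/C[2];d=d*(1+p["k1"]*(d@d));return p["mtx"][:2,:2]@d+p["mtx"][:2,2]
o=arm.observe();M=toolT(o);tip=(M@[0,0,.011,1])[:3]
print(o["position"],"tip scene",proj("scene",tip),"tip wrist",proj("wrist",tip,o))
s=arm.get_image("scene");u=proj("scene",tip);x,y=int(u[0])-40,int(u[1])-40
w=arm.get_image("wrist");v=proj("wrist",tip,o);X,Y=int(v[0])-40,int(v[1])-40
q=lambda im,u,n:cv2.drawMarker(im,tuple(int(a) for a in u),(0,0,255),0,n)
cv2.imwrite("pics/t.png",np.hstack([cv2.resize(q(s.copy(),u,7)[y:y+80,x:x+80],(400,400),interpolation=2),cv2.resize(q(w.copy(),v,7)[Y:Y+80,X:X+80],(400,400),interpolation=2)]))
E
```

```text
0.056 0.09728406343271156 0.09774074443306882 [0.53120419 0.08632646 0.056     ]
0.076 0.0912837919672001 0.09171230586722669 [0.52632906 0.08322531 0.076     ]
0.096 0.08528352050168866 0.08568386730138453 [0.52145394 0.08012416 0.096     ]
0.116 0.07928324903617723 0.07965542873554243 [0.51657881 0.07702301 0.116     ]
[[0.52054272 0.07504297 0.096     ]
 [0.50113413 0.15131461 0.096     ]
 [0.48452663 0.22914094 0.096     ]]
[0.52276997 0.08063559 0.20783774] tip scene [313.12695718 164.52422318] tip wrist [254.7425079  220.21312807]
```

View pics/t.png

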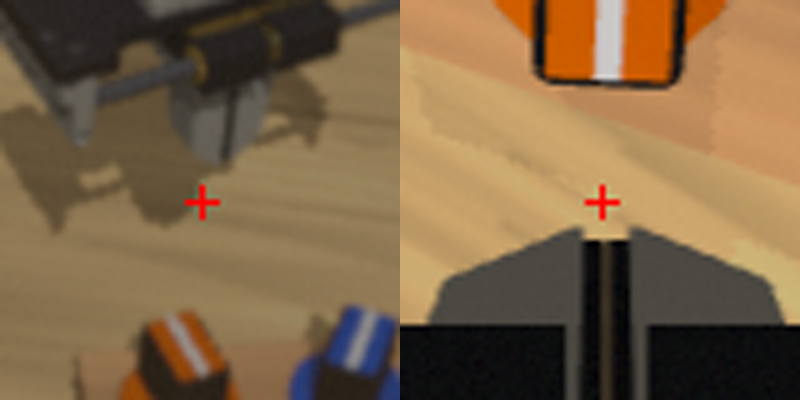

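```bash
cat >> h.py <<'E'
def proj(name,P,o=None):
    p=arm.camera_params(name);T=p["T"] if "T" in p else toolT(o)@p["T_tool_cam"]
    C=np.linalg.inv(T)@np.r_[P,1];d=C[:2]/C[2];d=d*(1+p["k1"]*(d@d));return p["mtx"][:2,:2]@d+p["mtx"][:2,2]
E
python3 - <<'E'
from h import *
o=arm.observe();M=toolT(o)
for z in (.011,0,-.01,-.02,-.03):
  for x in (-.0095,0,.0095):
    P=(M@[x,0,z,1])[:3]; 
    print(z,x,((proj("scene",P)-[273,124])*5).round(),((proj("wrist",P,o)-[214,180])*5+[400,0]).round())
E
```

```text
0.011 -0.0095 [210. 218.] [604. 267.]
0.011 0 [200. 204.] [604. 201.]
0.011 0.0095 [189. 190.] [604. 133.]
0 -0.0095 [212. 201.] [604. 305.]
0 0 [202. 187.] [604. 236.]
0 0.0095 [191. 172.] [604. 165.]
-0.01 -0.0095 [215. 184.] [604. 343.]
-0.01 0 [204. 170.] [604. 271.]
-0.01 0.0095 [193. 156.] [604. 197.]
-0.02 -0.0095 [217. 168.] [603. 385.]
-0.02 0 [206. 153.] [604. 310.]
-0.02 0.0095 [195. 139.] [604. 233.]
-0.03 -0.0095 [219. 151.] [603. 431.]
-0.03 0 [208. 137.] [604. 353.]
-0.03 0.0095 [197. 122.] [604. 273.]
```

The pictures disagree with the stated geometry. Both cameras put the fingertips about 21 mm *behind* the reported TCP, not 11 mm ahead. This fits the failed grasp, where the tips only pinched the block's top edge at z≈0.096. I'll measure heights from the tips as observed. Next I reopen and recheck the foot.

>>> jog_arm(
  moves=[
    {"xyz": [0, 0, 0], "twist": [0, 0, 0], "grip": -0.3},
    {"xyz": [0, 0, 0.4], "twist": [0, 0, 0], "grip": -0.3},
    {"xyz": [0, 0, 0.7], "twist": [0, 0, 0], "grip": -0.3},
    {"xyz": [0, 0, 0.7], "twist": [0, 0, 0], "grip": -0.3},
  ],
)

```text
clock: 4.45
position: [0.5201, 0.0798, 0.1617]
ee_rot: [0.909, -3.003, -0.0]
force: [-0.3, 0.3, -0.4]
width: 0.393
```

```bash
python3 - <<'E'
from h import *
o=arm.observe();print(o["clock"],o["position"],o["ee_rot"],o["width"],o["force"]);np.save("o.npy",o,allow_pickle=True)
im=arm.get_image("wrist");cv2.imwrite("pics/w4.png",im)
cv2.imwrite("pics/w4b.png",cv2.resize(im[110:270,150:350],(800,640),interpolation=2)[:600])
E
```

```text
4.45 [0.52014629 0.07982505 0.16166616] [ 9.08537644e-01 -3.00279697e+00 -9.50395461e-05] 0.39263548403317705 [-0.25653668  0.3356202  -0.42968958]
```

View pics/w4b.png

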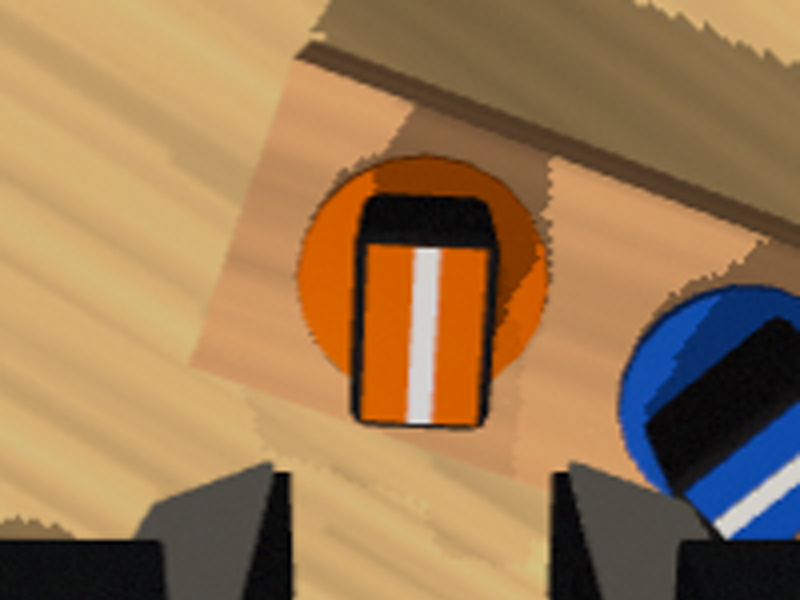

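Same foot, now about 2-3° off the jaws. Crop points: top corners (358,243), (497,245), (488,428), (352,425); stripe (426,248) to (419,423).

```bash
python3 - <<'E'
from h import *
o=np.load("o.npy",allow_pickle=True).item()
f=lambda p:(np.array(p)+.5)/4-.5+np.array([150,110])
c=pts("wrist",f([(358,243),(497,245),(488,428),(352,425),(426,248),(419,423)]),.096,o)
m=c[:4].mean(0);y=yaw(c[4],c[5])
print(m,c[4:].mean(0),y,yaw(c[0],c[3]),yaw(c[1],c[2]),np.linalg.norm(c[0]-c[1]),np.linalg.norm(c[0]-c[3]))
rel([m[0],m[1],.038],180+32,arm.observe())
E
```

```text
[0.51960326 0.08032324 0.096     ] [0.51976215 0.08011591 0.096     ] 31.575161102322046 31.04172339437176 32.02540484210296 0.027938605380874316 0.03939912295643251
xyz [0.011 0.016 2.079] twist [ 0.004 -0.014  0.167]
```

>>> jog_arm(
  moves=[
    {"xyz": [0.01, 0.01, 0], "twist": [0, 0, 0.17], "grip": -0.3},
    {"xyz": [0.01, 0.01, 0.7], "twist": [0, 0, 0.17], "grip": -0.3},
    {"xyz": [0.01, 0.01, 1.2], "twist": [0, 0, 0.17], "grip": -0.3},
    {"xyz": [0.01, 0.01, 1.6], "twist": [0, 0, 0.17], "grip": -0.3},
    {"xyz": [0.01, 0.01, 1.6], "twist": [0, 0, 0.17], "grip": -0.3},
  ],
)

```text
clock: 5.12
position: [0.52, 0.0802, 0.0669]
ee_rot: [0.863, -3.018, -0.0]
force: [-0.7, -0.6, -0.2]
width: 0.65
```

>>> jog_arm(
  moves=[
    {"xyz": [0, 0, 0.25], "twist": [0, 0, 0], "grip": -0.3},
    {"xyz": [0, 0, 0.45], "twist": [0, 0, 0], "grip": -0.3},
    {"xyz": [0, 0, 0.45], "twist": [0, 0, 0], "grip": -0.3},
  ],
)

```text
clock: 5.5
position: [0.5203, 0.0802, 0.0399]
ee_rot: [0.865, -3.019, -0.0]
force: [-0.3, 0.0, -0.2]
width: 0.653
```

>>> jog_arm(
  moves=[
    {"xyz": [0, 0, 0], "twist": [0, 0, 0], "grip": 1},
    {"xyz": [0, 0, 0], "twist": [0, 0, 0], "grip": 1},
    {"xyz": [0, 0, 0], "twist": [0, 0, 0], "grip": 1},
    {"xyz": [0, 0, 0], "twist": [0, 0, 0], "grip": 1},
  ],
  force=50,
)

```text
clock: 6.0
position: [0.521, 0.0804, 0.0409]
ee_rot: [-0.865, 3.02, 0.0]
force: [-1.0, -0.1, 1.9]
width: 0.325
```

The width now reads 29.9 mm, which is the block width. Lifting.

>>> jog_arm(
  moves=[
    {"xyz": [0, 0, -0.2], "twist": [0, 0, 0], "grip": 1},
    {"xyz": [0, 0, -0.7], "twist": [0, 0, 0], "grip": 1},
    {"xyz": [0, 0, -1.3], "twist": [0, 0, 0], "grip": 1},
    {"xyz": [0, 0, -1.9], "twist": [0, 0, 0], "grip": 1},
    {"xyz": [0, 0, -2.1], "twist": [0, 0, 0], "grip": 1},
  ],
)

```text
clock: 6.62
position: [0.5219, 0.0804, 0.1692]
ee_rot: [-0.864, 3.017, 0.0]
force: [1.1, 0.3, -1.0]
width: 0.33
```

```bash
python3 - <<'E'
from h import *
o=arm.observe();print(o["clock"],o["position"],o["width"],o["force"],o["joints"].round(2))
rel([.5167,-.2182,.16],169,o)
E
```

```text
6.625 [0.52188797 0.08043247 0.16923624] 0.3295536189692087 [ 1.05284001  0.31004551 -0.98724783] [-0.42  0.31  0.22  1.87 -0.08  0.96  1.96]
xyz [ 2.709 -4.177  0.148] twist [2.000e-03 2.100e-02 4.296e+00]
```

>>> jog_arm(
  moves=[
    {"xyz": [0.3, -0.5, 0], "twist": [0, 0, 0.6], "grip": 1},
    {"xyz": [0.8, -1.2, 0], "twist": [0, 0, 1.4], "grip": 1},
    {"xyz": [1.3, -2.0, 0], "twist": [0, 0, 2.2], "grip": 1},
    {"xyz": [1.8, -2.8, 0], "twist": [0, 0, 3], "grip": 1},
    {"xyz": [2.2, -3.4, 0], "twist": [0, 0, 3.7], "grip": 1},
  ],
)

```text
clock: 7.25
position: [0.516, -0.1651, 0.1662]
ee_rot: [-0.147, -3.137, 0.001]
force: [0.6, -0.3, -0.3]
width: 0.32
```

```bash
python3 - <<'E'
from h import *
o=arm.observe();print(o["clock"],o["position"],o["width"],o["force"],o["joints"].round(2))
rel([.5167,-.2182,.165],169,o)
E
```

```text
7.25 [ 0.51595832 -0.16509743  0.16624241] 0.3204786291794608 [ 0.60808654 -0.33225454 -0.32005652] [-0.12  0.35  0.44  1.85 -0.18  0.98  1.87]
xyz [-0.095 -0.88   0.021] twist [-0.003 -0.005  0.563]
```

>>> jog_arm(
  moves=[
    {"xyz": [0, -0.5, 0], "twist": [0, 0, 0.3], "grip": 1},
    {"xyz": [-0.1, -0.88, 0], "twist": [0, 0, 0.56], "grip": 1},
    {"xyz": [-0.1, -0.88, 0], "twist": [0, 0, 0.56], "grip": 1},
    {"xyz": [-0.1, -0.88, 0], "twist": [0, 0, 0.56], "grip": 1},
  ],
)

```text
clock: 7.75
position: [0.5185, -0.2144, 0.1662]
ee_rot: [-0.288, -3.128, -0.001]
force: [-0.3, 1.1, -0.6]
width: 0.324
```

```bash
python3 - <<'E'
from h import *
o=arm.observe();print(o["clock"],o["position"],o["ee_rot"],o["width"],o["force"]);np.save("o2.npy",o,allow_pickle=True)
im=arm.get_image("wrist");cv2.imwrite("pics/w5.png",im)
print([proj("wrist",p,o).round() for p in ([.5167,-.2182,.09],o["position"]-[0,0,.03])])
cv2.imwrite("pics/w5b.png",cv2.resize(im[60:250,128:382],(800,598),interpolation=2))
E
```

```text
7.75 [ 0.51851119 -0.21440642  0.16623941] [-2.88077443e-01 -3.12765686e+00 -1.38930592e-03] 0.32386716394418846 [-0.31505368  1.05022174 -0.62561393]
[array([250., 189.]), array([255., 210.])]
```

View pics/w5b.png

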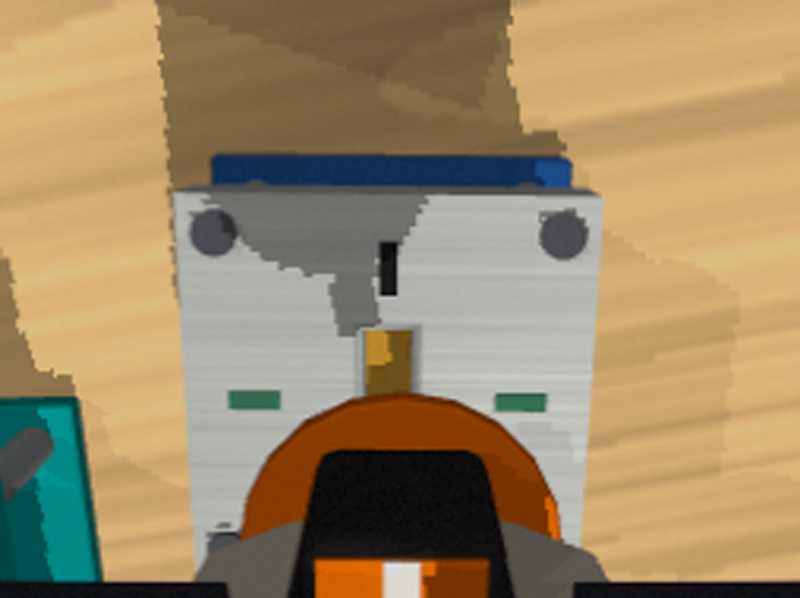

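The wrist view shows the aluminium gauge. Green marks are at (254,400) and (521,402), the near black mark at (388,268), and the slot's near end at y≈328. The held foot's collar spans x 245 to 558, with its near edge at y≈393.

```bash
python3 - <<'E'
from h import *
o=np.load("o2.npy",allow_pickle=True).item();M=toolT(o)
s=800/254
f=lambda p:(np.array(p)+.5)/s-.5+np.array([128,60])
g=pts("wrist",f([(254,400),(521,402),(388,268),(213,233),(564,235),(388,328)]),.09,o)
c=g[:2].mean(0);print("slot",c,"marks dist",np.linalg.norm(g[0]-g[1]),"black",np.linalg.norm(g[2]-c),"end",np.linalg.norm(g[5]-c),"yaws",yaw(c,g[2]),yaw(g[1],g[0])-90,yaw(g[4],g[3])-90)
print("slot in tool (mm)",((np.linalg.inv(M)@np.r_[c,1])*1000).round(1), "tool x yaw",np.degrees(np.arctan2(M[1,0],M[0,0])))
for off in (-.002,0,.002,.004):
  for h in (.039,.045):
    print(off,h,[((proj("wrist",(M@[off+a,b,.030-h,1])[:3],o)-[128,60])*s).round() for a,b in ((.03,0),(0,.03),(0,-.03))])
E
```

```text
slot [ 0.51533633 -0.21741764  0.09      ] marks dist 0.07228078694551372 black 0.03616459650277123 end 0.020206910312818818 yaws 169.11045480031848 -190.90942867115382 -190.79981369852013
slot in tool (mm) [   2.5   -3.6   76.2 1000. ] tool x yaw 169.47508984935112
-0.002 0.039 [array([400., 405.]), array([557., 556.]), array([242., 555.])]
-0.002 0.045 [array([400., 415.]), array([562., 570.]), array([237., 570.])]
0 0.039 [array([400., 395.]), array([558., 546.]), array([241., 546.])]
0 0.045 [array([400., 405.]), array([563., 560.]), array([236., 560.])]
0.002 0.039 [array([400., 384.]), array([558., 537.]), array([241., 536.])]
0.002 0.045 [array([400., 394.]), array([563., 551.]), array([236., 550.])]
0.004 0.039 [array([400., 373.]), array([559., 527.]), array([240., 526.])]
0.004 0.045 [array([400., 382.]), array([564., 541.]), array([235., 540.])]
```

>>> jog_arm(
  moves=[
    {"xyz": [0.04, -0.06, 0.2], "twist": [0, 0, 0.04], "grip": 1},
    {"xyz": [0.04, -0.06, 0.5], "twist": [0, 0, 0.04], "grip": 1},
    {"xyz": [0.04, -0.06, 0.6], "twist": [0, 0, 0.04], "grip": 1},
    {"xyz": [0.04, -0.06, 0.6], "twist": [0, 0, 0.04], "grip": 1},
  ],
)

```text
clock: 8.3
position: [0.5149, -0.2185, 0.1301]
ee_rot: [-0.301, -3.126, -0.0]
force: [-0.1, 0.4, -0.6]
width: 0.324
```

```bash
python3 - <<'E'
from h import *
o=arm.observe();print(o["clock"],o["position"],o["ee_rot"],o["width"],o["force"]);np.save("o3.npy",o,allow_pickle=True)
rel([.5153,-.2174,.12],169.1,o)
im=arm.get_image("wrist");cv2.imwrite("pics/w6.png",im)
cv2.imwrite("pics/w6b.png",cv2.resize(im[60:250,128:382],(800,598),interpolation=2))
E
```

```text
8.3 [ 0.51487469 -0.21845758  0.13012318] [-3.01291923e-01 -3.12599567e+00 -4.39783260e-04] 0.32372590182289684 [-0.05699805  0.39441908 -0.62953594]
xyz [-0.004  0.019  0.169] twist [ 0.001 -0.006 -0.011]
```

View pics/w6b.png

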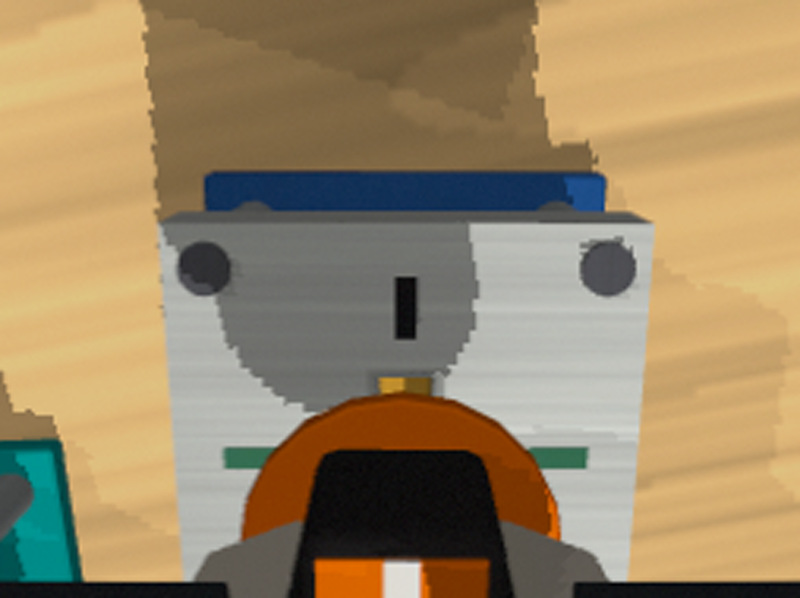

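```bash
python3 - <<'E'
from h import *
o=np.load("o3.npy",allow_pickle=True).item();M=toolT(o)
s=800/254
f=lambda p:(np.array(p)+.5)/s-.5+np.array([128,60])
g=pts("wrist",f([(223,458),(588,458),(405,308),(204,268),(607,268),(405,377)]),.09,o)
t=(np.linalg.inv(M)@np.c_[g,np.ones(6)].T).T*1000
print(t.round(1)); print("mid",t[:2].mean(0).round(1), yaw(g[1],g[0])-90, yaw(g[4],g[3])-90)
E
```

```text
[[-5.00e-01 -4.21e+01  4.01e+01  1.00e+03]
 [-4.00e-01  4.44e+01  4.01e+01  1.00e+03]
 [ 3.57e+01  9.00e-01  4.02e+01  1.00e+03]
 [ 4.48e+01 -4.40e+01  4.02e+01  1.00e+03]
 [ 4.49e+01  4.61e+01  4.02e+01  1.00e+03]
 [ 1.95e+01  1.00e+00  4.01e+01  1.00e+03]]
mid [-4.00e-01  1.10e+00  4.01e+01  1.00e+03] -190.93200299632196 -190.93764918619974
```

>>> jog_arm(
  moves=[
    {"xyz": [-0.01, 0.013, 0], "twist": [0, 0, 0], "grip": 1},
    {"xyz": [-0.01, 0.013, 0.1], "twist": [0, 0, 0], "grip": 1},
    {"xyz": [-0.01, 0.013, 0.2], "twist": [0, 0, 0], "grip": 1},
    {"xyz": [-0.01, 0.013, 0.3], "twist": [0, 0, 0], "grip": 1},
    {"xyz": [-0.01, 0.013, 0.4], "twist": [0, 0, 0], "grip": 1},
  ],
)

```text
clock: 8.98
position: [0.5159, -0.2182, 0.1061]
ee_rot: [-0.302, -3.127, -0.0]
force: [0.1, 0.3, -0.7]
width: 0.324
```

>>> jog_arm(
  moves=[
    {"xyz": [0, 0, 0.1], "twist": [0, 0, 0], "grip": 1},
    {"xyz": [0, 0, 0.2], "twist": [0, 0, 0], "grip": 1},
    {"xyz": [0, 0, 0.25], "twist": [0, 0, 0], "grip": 1},
    {"xyz": [0, 0, 0.3], "twist": [0, 0, 0], "grip": 1},
    {"xyz": [0, 0, 0.3], "twist": [0, 0, 0], "grip": 1},
  ],
)

```text
clock: 9.6
position: [0.516, -0.2182, 0.0887]
ee_rot: [0.302, 3.127, 0.0]
force: [-0.7, 0.3, 2.4]
width: 0.32
```

>>> jog_arm(
  moves=[
    {"xyz": [0, 0, 0.04], "twist": [0, 0, 0], "grip": 1},
    {"xyz": [0, 0, 0.08], "twist": [0, 0, 0], "grip": 1},
    {"xyz": [0, 0, 0.08], "twist": [0, 0, 0], "grip": 1},
  ],
)

```text
clock: 9.98
position: [0.5161, -0.2182, 0.0839]
ee_rot: [0.302, 3.127, -0.0]
force: [-2.1, 1.0, 4.0]
width: 0.32
```

>>> jog_arm(
  moves=[
    {"xyz": [0, 0, 0.04], "twist": [0, 0, 0], "grip": 1},
    {"xyz": [0, 0, 0.07], "twist": [0, 0, 0], "grip": 1},
    {"xyz": [0, 0, 0.07], "twist": [0, 0, 0], "grip": 1},
  ],
)

```text
clock: 10.35
position: [0.5161, -0.2182, 0.0809]
ee_rot: [0.302, 3.126, 0.001]
force: [-5.9, 3.3, 19.0]
width: 0.324
```

>>> jog_arm(
  moves=[
    {"xyz": [0, 0, 0], "twist": [0, 0, 0.5], "grip": 1},
    {"xyz": [0, 0, 0], "twist": [0, 0, 1.3], "grip": 1},
    {"xyz": [0, 0, 0], "twist": [0, 0, 2.1], "grip": 1},
    {"xyz": [0, 0, 0], "twist": [0, 0, 2.9], "grip": 1},
    {"xyz": [0, 0, 0], "twist": [0, 0, 3.5], "grip": 1},
  ],
  force=60,
)

```text
clock: 10.98
position: [0.517, -0.219, 0.0809]
ee_rot: [1.233, 2.887, -0.0]
force: [-2.3, -0.0, 15.0]
width: 0.323
```

```bash
cat > st.py <<'E'
from h import *
o=arm.observe();M=toolT(o)
print(o["clock"],o["position"].round(4),"yaw",np.degrees(np.arctan2(M[1,0],M[0,0])).round(2),"tilt",M[:2,2].round(4),o["width"],o["force"].round(1),o["ft_torque"].round(3),o["joints"].round(2))
E
python3 st.py
```

```text
10.975 [ 0.517  -0.219   0.0809] yaw 133.76 tilt [ 0.0024 -0.001 ] 0.32332306963762864 [-2.3 -0.  15. ] [-0.025  0.8    0.177] [-0.12  0.52  0.6   1.91 -0.39  0.83  1.45]
```

>>> jog_arm(
  moves=[
    {"xyz": [0, 0, 0], "twist": [0, 0, 0.7], "grip": 1},
    {"xyz": [0, 0, 0], "twist": [0, 0, 1.4], "grip": 1},
    {"xyz": [0, 0, 0], "twist": [0, 0, 2.2], "grip": 1},
    {"xyz": [0, 0, 0], "twist": [0, 0, 3.0], "grip": 1},
    {"xyz": [0, 0, 0], "twist": [0, 0, 3.6], "grip": 1},
  ],
)

```text
clock: 11.6
position: [0.516, -0.2195, 0.0809]
ee_rot: [2.066, 2.365, -0.0]
force: [-7.4, -0.1, 17.2]
width: 0.321
```

```bash
python3 st.py
```

```text
11.6 [ 0.516  -0.2195  0.0809] yaw 97.73 tilt [ 0.001  -0.0011] 0.32112213263976025 [-7.4 -0.1 17.2] [-0.131  1.594  0.276] [-0.23  0.57  0.78  1.92 -0.52  0.87  0.95]
```

>>> jog_arm(
  moves=[
    {"xyz": [0, 0, 0], "twist": [0, 0, 0.8], "grip": 1},
    {"xyz": [0, 0, 0], "twist": [0, 0, 1.4], "grip": 1},
    {"xyz": [0, 0, 0], "twist": [0, 0, 1.8], "grip": 1},
    {"xyz": [0, 0, 0], "twist": [0, 0, 1.95], "grip": 1},
    {"xyz": [0, 0, 0], "twist": [0, 0, 1.95], "grip": 1},
  ],
)

```text
clock: 12.22
position: [0.5154, -0.2194, 0.0809]
ee_rot: [2.434, 1.985, -0.001]
force: [-8.3, -0.6, 21.0]
width: 0.32
```

```bash
python3 st.py; python3 - <<'E'
from h import *
w=arm.get_image("wrist");t=arm.get_image("top");s=arm.get_image("scene")
cv2.imwrite("pics/w7.png",np.hstack([cv2.resize(w[60:384,60:450],(480,400),interpolation=2),cv2.resize(s[140:230,150:230],(320,400),interpolation=2)]))
E
```

```text
12.225 [ 0.5154 -0.2194  0.0809] yaw 78.41 tilt [ 0.0001 -0.0008] 0.3200719153739963 [-8.3 -0.6 21. ] [0.141 2.053 0.182] [-0.29  0.6   0.88  1.92 -0.59  0.9   0.69]
```

View pics/w7.png

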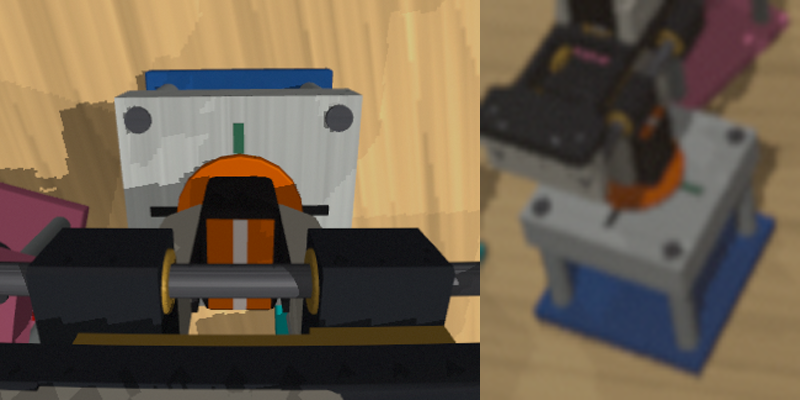

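>>> jog_arm(
  moves=[
    {"xyz": [0, 0, 0], "twist": [0, 0, 0.15], "grip": 1},
    {"xyz": [0, 0, 0], "twist": [0, 0, 0.15], "grip": 1},
    {"xyz": [0, 0, 0], "twist": [0, 0, 0.15], "grip": 1},
    {"xyz": [0, 0, 0], "twist": [0, 0, 0.15], "grip": 1},
  ],
)

```text
clock: 12.88
position: [0.5153, -0.2194, 0.0809]
ee_rot: [2.459, 1.954, -0.001]
force: [-8.4, 1.3, 22.0]
width: 0.32
```

```bash
python3 st.py; python3 - <<'E'
from h import *
w=arm.get_image("wrist");t=arm.get_image("top")
cv2.imwrite("pics/w8.png",np.hstack([cv2.resize(w[120:320,170:330],(400,500),interpolation=2),cv2.resize(t[140:260,100:196],(400,500),interpolation=2)]))
E
```

```text
12.875 [ 0.5153 -0.2194  0.0809] yaw 76.93 tilt [ 0.0001 -0.0006] 0.32036661689741663 [-8.4  1.3 22. ] [0.121 2.003 0.167] [-0.29  0.6   0.88  1.92 -0.59  0.9   0.67]
```

View pics/w8.png

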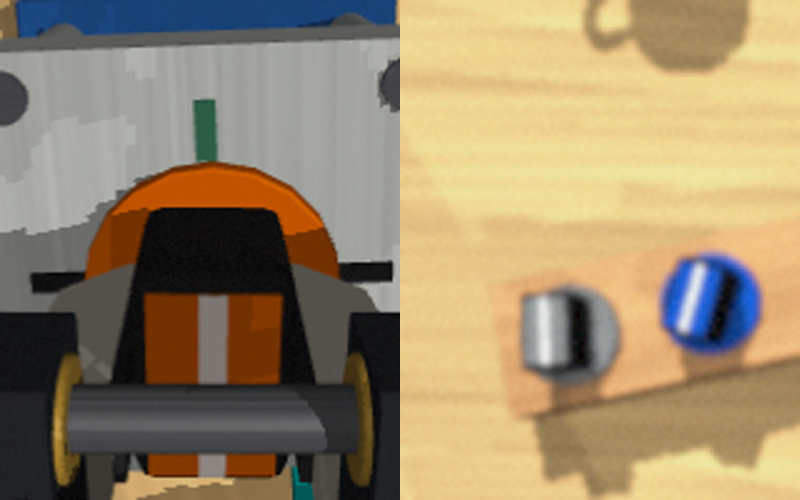

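The stripe at (212,300–470) lines up with the green mark at (205,130), and the collar is flat on the plate. The blue and grey feet are untouched. Handing in.

```bash
python3 -c "
from cell import arm
print(arm.sign_off())"
```

```text
the job is handed in; nothing more can be done
None
```

I moved the orange foot from the stand to the slot of the aluminium gauge and pushed it down until its collar met the plate. I then turned it clockwise and handed the job in at 12.9 s, still gripping at 60 N.

**Last checks:**
- **Pressed home:** vertical force stays at about 22 N with the height steady at 0.0809 m. The spring alone would give about 8 N, so the collar is on the plate.
- **Turned:** the tool turned about 92°, slightly past a quarter turn to take up the play. The stripe is in line with the green mark. I could not read the gauge's own twist angle.
- **Grip:** the jaws read about 29.5 mm on the 30 mm block.
- **Other objects:** the blue and grey feet look unmoved in the last picture. The screwdriver, tape roll and mug were not touched, but I did not recheck each of them at the end.

**What failed or disagreed:**
- **First grasp:** it slipped off the top edge of the block, and the foot stayed in the stand, turned about 2°.
- **Cause:** both cameras showed the fingertips about 21 mm behind the reported tool point, although `arm.tips_ahead` says 11 mm ahead. I gripped again about 34 mm lower on that basis, and it held.
- **Left over at hand-in:** a sideways force of about 8 N remained, and the tool had drifted about 1.4 mm sideways during the turn.

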